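# Close the gel caster's sliding gate on its tray

## Task

Close the gel caster for pouring: with the fingertips press down the grey release key in the middle of the sliding gate to free its brake and, keeping it pressed, push the gate along its rail up to the marked stops, so that it slides the casting tray home against the fixed gate at the other end; then let the key spring up so that the brake grips again. Do not force the gate along while the brake is on, do not lift the tray, and leave the things around the caster where they are.

Things in the scene. Friction and masses are not known exactly. Their poses are not given: they have to be found in the camera images.
- caster: Gel caster, fixed: grey base plate 130 mm (its x) by 284 mm (y), top 12 mm above the bench; steel T rail on its -y half, white tray bed (top at 16 mm) with side guides on its +y half, white fixed gate 90 mm wide, 44 mm high near the +y end. Origin: under the base's centre, at bench height; z up; y runs along the rail from the sliding gate to the fixed gate.
- gate (a joint): Sliding gate along the caster's +y (m): 0 open, 0.080 at the stops (hard end). White saddle 74 mm (x) by 60 mm (y), top at 44 mm; in front of it a wall 86 mm wide, 45 mm high with a black gasket. At q the gasket's face is at caster y = -0.0655 + q, the key's centre at caster x = 0, y = -0.1105 + q. The brake holds it against nearly 20 N; with the key down 2 N move it, 4 N with the tray.
- release (a joint): Depth of the release key (m): 0 up (brake on), grows as it is pressed straight down, 0.006 fully down. Its spring takes about 7 N to start and 9 N to press fully. Pressed 2 mm or more, the brake is free; it grips again when the key springs up.
- release_top (a point): Centre of the release key's top, 54 mm above the bench when up; it goes down with the key and along with the gate. The key is a grey block 40 mm (caster x) by 44 mm (y) in the middle of the saddle, 10 mm proud of it, with a raised lip 4 mm high, 5 mm wide at each y end: 34 mm between the lips are free for a fingertip. Axes as the caster's.
- stop_mark (a point): Top edge of the -y face of one of the two steel stop blocks (11 by 12 mm, tops 33 mm above the bench) on both sides of the tray bed; an engraved black line on the base lies at the same y. The ears at both sides of the sliding gate's wall meet these faces when the gate is at 0.080.
- fixed_gasket (a point): Centre of the black rubber face of the fixed gate, which the tray's far end must meet; caster y = 0.115.
- tray: Loose clear casting tray, 80 mm (x) by 100 mm (y), floor 5 mm, two side walls 22 mm high with comb slots, y ends open, 0.12 kg. It lies on the caster's bed between the side guides (1.5 mm play a side), 4 to 15 mm short of the fixed gate. Origin: centre of its underside, 16 mm above the bench; home is caster y = 0.065; with the gate at the stops 0.5 mm of play is left.
- gel_comb: White ten-tooth gel comb, 84 mm long, 22 mm wide, 9 mm high, loose on the bench on the caster's side nearer to the robot. Not to be moved. Origin: centre of its underside.
- beaker: Clear beaker, 53 mm across, 70 mm high, loose, to the left of the caster. Not to be moved. Origin: centre of its underside.
- bottle_tae: Clear bottle with a blue cap, 56 mm across, 106 mm high, loose, to the right of the caster. Not to be moved. Origin: centre of its underside.
- bottle_dye: Brown bottle with a red cap, 43 mm across, 83 mm high, loose, to the right of the caster. Not to be moved. Origin: centre of its underside.
- timer: White bench timer, 41x70x56 mm, loose, to the left of the caster. Not to be moved. Origin: centre of its underside.

How it is judged:
On the way, in this order (a step that is already met when the one before it is completed fails the run):
1. the release key is pressed while the gate is still well short of the stops (value of joint release above 0.002 m and value of joint gate below 0.065 m), for 0.1 s.
2. the gate is at the stops (value of joint gate above 0.078 m), for 0.2 s.
At the end, for the whole second after the job is handed in: The gate stands within 2 mm of the stops (joint above 0.078) with its key up (less than 1 mm down), the tray lies flat on the bed, at rest, square within 0.06 rad and within 2.5 mm of the fixed gasket (value of joint gate above 0.078 m and value of joint release below 0.001 m and linear speed of tray below 0.01 m/s and y of tray in the frame of caster above 0.0625 m and z of tray in the frame of caster below 0.019 m and angle between the y axis of tray and the y axis of caster, either way round below 0.06 rad); the robot touches nothing.
It fails at once if the gate is forced along its rail while the brake is on (value of joint release below 0.0004 m and (velocity of joint gate above 0.01 m/s or velocity of joint gate below -0.01 m/s)).
It fails at once if the tray is lifted off its bed (z of tray in the frame of caster above 0.024 m).
It fails at once if a thing beside the caster (comb, beaker, timer, either bottle) is moved more than 15 mm or lifted (distance of any of gel_comb, beaker, timer, bottle_tae, bottle_dye from where it was at the start of the episode above 0.015 m).
It also fails if it takes over 32 s, if anything falls off the work surface, if the arm or the gripper's body presses on something with over 40 N, if the wrist force passes 120 N, or if a joint passes its speed limit or range.

## Robot

A 7-joint arm with a two-finger parallel gripper is mounted at the origin on a cart in front of the work surface, level with it; the furniture and walls round the work are solid. World frame = base frame: x ahead of the robot, y to its left, z up, the work surface at z = 0. Lengths are in m, angles in rad, forces in N, time in s.
With the tool pointing down it reaches from about 0.425 to 0.925 m from the base axis. Payload 6.8 kg.
Tool frame: the origin (TCP) lies where the fingers leave the gripper's body, on its centre line; the fingertips stand 73 mm ahead of it and the grasp point (between the pads) lies 54 mm ahead of it; z points along the fingers, y is the line along which they close (so a half turn about z gives the same grasp; the last joint's range is limited). The gripper opens to 85 mm and grips with 20 to 120 N. Pads are 22 mm wide; open, the fingers measure 114 mm over their backs; the gripper's body (76 mm by 85 mm) begins 54 mm behind the grasp point. The pads swing forward as they close: fully open they stand 13 mm farther back than shut.
Start: joints at [1.069, 0.477, 0.022, 1.555, -0.011, 1.109, -0.083], TCP at [0.259, -0.623, 0.304] pointing down, gripper open.
Joint ranges: [-2.96, 2.96], [-0.34, 2.1], [-1.41, 1.46], [0.24, 2.44], [-1.37, 4.51], [0.17, 1.92], [-2.96, 2.96]. Speed limits (rad/s): [2.39, 2.39, 3.14, 3.14, 3.14, 3.14, 3.14].

## Interface

Orientations are given as a rotation vector (axis times angle).
In Python, from bench import r, camrig gives the robot as it stands (r), with the cameras (camrig).
- The arm moves only by the tool step_hand, called after ">>>" by a JSON object that holds its "fn" and its "kwargs", one argument or row to a line. Schema: {"type":"object","properties":{"moves":{"type":"string"},"aperture":{"type":"number"},"squeeze":{"type":"number"},"only":{"type":"string"},"quiet":{"type":"boolean"},"lines":{"type":"string"}},"required":["moves"],"additionalProperties":false}. moves is a string of 1 to 5 rows, parted by semicolons, with the numbers parted by spaces; each row has 6 numbers: dx, dy, dz in a scale on which 1.0 is 800 mm, then a rotation vector rx, ry, rz in a scale on which 1.0 is 90 degrees; each row is the pose to reach, as a shift and turn from the pose commanded when the call began, along the tool's axes at that moment; what a row does not reach only later rows make up. A row lasts 1/10 s, in which the tool goes at most 0.05 m and 0.15 rad, less where a joint would pass 70% of its speed; a pose out of reach is approached as far as the arm can. aperture is the finger opening in m, set as the call begins (left out keeps the last). The fingers move at their own pace and stop on an object; squeeze is the grip in N (left out, the last holds). Time passes only in rows, so rows that do not move let the fingers close. The tool returns the time, the measured TCP pose, the force, the opening and the grip force at its end. only (a regular expression) keeps the lines of the reply that match it, lines (a string "A,B") keeps lines A to B, and quiet returns only ok. Input that does not fit is refused with a message, and nothing moves.
- r.get_obs(): the state, without advancing time (a new reading comes with each control period).
- camrig.grab_frame(name): name is "scene" or "top" or "wrist"; returns (picture, depth): 420x560x3 uint8, blue, green, red; 420x560 float32, m along the optical axis (not along the pixel's ray), 0 where there is no reading.
- camrig.camera_info(name): a dict with "camera_matrix" (3x3 intrinsics, pixels), "R" (3x3) and "t" (3): a world point X has camera coordinates R X + t. Camera axes: x right, y down, z forward; pixel columns grow to the right and rows downward; lengths in m; the calibration is good to about 2 mm. A picture is of the moment at which its call begins: read the wrist's pose just before it. camera_info takes no time and is no camera call; for the wrist camera it gives the pose at the moment of the call.
- r.hand_in(): hands the job in; it is judged then, once.
The state is a dict: "clock": time; "joints": joint angles; "qvel": joint speeds; "tau": joint torques, N m; "tcp_pos": TCP position; "orientation": TCP orientation; "contact_force": force on the tool from outside, world axes, zero at the start; "moment": the same for the moment, N m; "grip_width": finger opening in m; "gripper_force": force on a finger pad.
Only numpy, scipy, OpenCV 4.12 (cv2) and the standard library are available. Lean on these libraries where they do the work, as an engineer would, in place of code of your own. Each camera call takes 0.05 s, during which the arm holds its last target. There are 200 camera calls.

## Working session

There is one attempt and no reset: what is moved stays moved. The work goes in short steps, Python scripts to look and compute and a tool call to move; the robot and the scene stay as the last step left them, time stands still between calls to the robot, and variables do not carry over. Pictures are saved under pics/ and viewed, at most 10 in all, crops included, and the job is handed in when it is done.

```bash
ls; mkdir -p pics; python3 - <<'E'
from bench import r, camrig
import cv2,numpy as np
o=r.get_obs();print(o)
for n in("scene","top"):
    p,d=camrig.grab_frame(n);cv2.imwrite(f"pics/{n}0.png",p);np.save(f"pics/{n}0.npy",d);print(n,camrig.camera_info(n))
E
```

```text
bench.py
pics
{'clock': 0.0, 'joints': array([ 1.06892261,  0.47779744,  0.0223426 ,  1.55644414, -0.0114801 ,
        1.10930976, -0.08312853]), 'qvel': array([ 3.52492837e-04, -1.58119982e-04,  3.31559521e-04, -5.49543221e-04,
       -3.89170644e-04, -7.39658214e-05,  1.77509054e-04]), 'tau': array([-7.58871756e-04, -5.96462774e+01,  1.60784885e+00, -2.81205118e+01,
        1.24314669e-02,  9.21632949e-03,  5.04914578e-05]), 'tcp_pos': array([ 0.25879485, -0.62292109,  0.30293054]), 'orientation': array([-3.07917388e+00, -6.14205078e-01,  7.99040077e-04]), 'contact_force': array([ 0.5572703 , -0.7265343 , -0.33326126]), 'moment': array([-0.04670907, -0.03288688,  0.00957266]), 'gripper_force': 0.0, 'grip_width': 0.08571481878514142}
scene {'camera_matrix': array([[379.19971733,   0.        , 279.15555537],
       [  0.        , 379.19971733, 207.63555397],
       [  0.        ,   0.        ,   1.        ]]), 'R': array([[-0.59803063, -0.80146655, -0.00327732],
       [-0.59230585,  0.44470848, -0.67186915],
       [ 0.5399381 , -0.39985715, -0.74066261]]), 't': array([0.33734388, 0.33468801, 0.77659679])}
top {'camera_matrix': array([[538.43570026,   0.        , 285.18780582],
       [  0.        , 538.43570026, 203.36589081],
       [  0.        ,   0.        ,   1.        ]]), 'R': array([[-0.01517527, -0.99982659, -0.01079328],
       [-0.9932913 ,  0.01631194, -0.11448283],
       [ 0.11463904,  0.00898357, -0.99336659]]), 't': array([0.0385321 , 0.50067728, 1.16893183])}
```

View pics/top0.png

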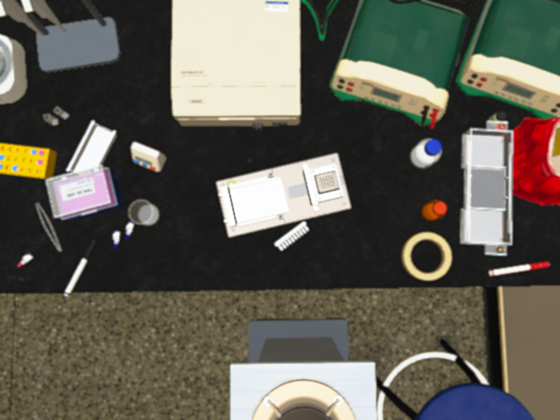

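View pics/scene0.png

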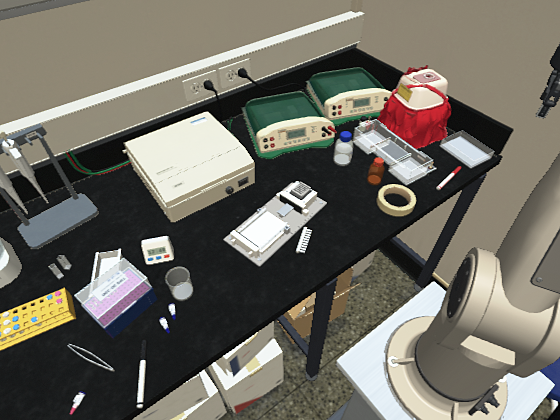

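The top view shows the caster with its base corners near (217,183), (343,153), (352,207) and (228,236). The grey key is at about (327,182), the fixed gate is at the left, and the comb is at (292,236). I'll measure next.

```bash
cat > h.py <<'E'
import numpy as np,cv2
from bench import r, camrig
def cast(n,uv,z):
    c=camrig.camera_info(n);R,t=c["R"],c["t"];uv=np.atleast_2d(uv).astype(float)
    d=np.c_[uv,np.ones(len(uv))]@np.linalg.inv(c["camera_matrix"]).T@R
    o=-R.T@t
    return o+d*((z-o[2])/d[:,2])[:,None]
E
python3 - <<'E'
from h import *
p=cv2.imread("pics/top0.png")
g=p.min(2)
m=(g>90).astype(np.uint8);m[:, :205]=0;m[:140]=0;m[250:]=0;m[:,365:]=0
n,l,s,c=cv2.connectedComponentsWithStats(m)
i=1+s[1:,4].argmax();print(s[i],c[i])
cn=max(cv2.findContours((l==i).astype(np.uint8),0,1)[0],key=cv2.contourArea)[:,0]
w=cast("top",cn,0.012)[:,:2].astype(np.float32)
rc=cv2.minAreaRect(w);print(rc);print(cv2.boxPoints(rc))
crop=p[140:250,205:365];cv2.imwrite("pics/crop0.png",cv2.resize(crop,None,fx=5,fy=5,interpolation=cv2.INTER_CUBIC))
E
```

```text
[ 216  153  135   85 7357] [282.85469621 194.64442028]
((0.5234472751617432, 0.036381952464580536), (0.1325981318950653, 0.2885962128639221), 12.505753517150879)
[[ 0.4274752   0.16290022]
 [ 0.48996717 -0.11884882]
 [ 0.61941934 -0.09013632]
 [ 0.5569274   0.19161272]]
```

View pics/crop0.png

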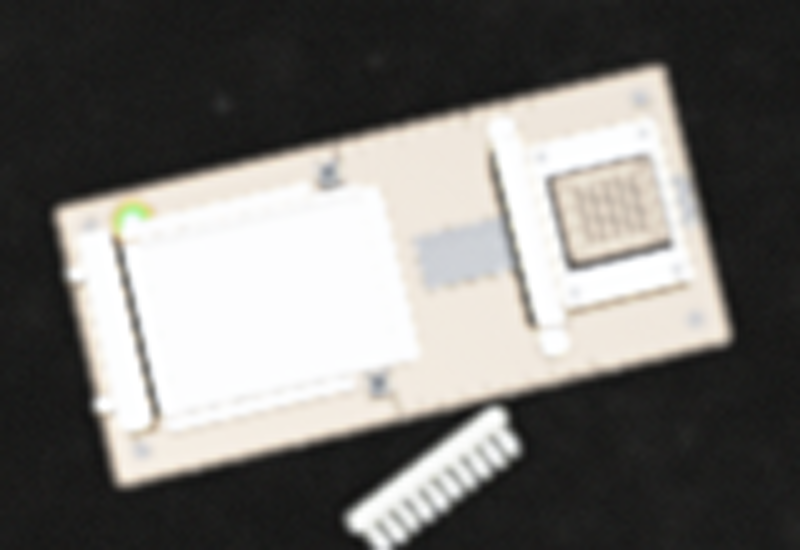

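The crop shows the key centre at crop (610,210), which is pixel (327,182). The gate is open and the tray is short of the fixed gate. The comb lies beside the caster's near edge.

```bash
cat >> h.py <<'E'
from scipy.spatial.transform import Rotation as Ro
C=np.array([0.5234,0.0364]);Y=np.array([-0.2166,0.9763]);X=np.array([.9763,.2166])
def to(pos,xdir=Y):
    """shift in tool axes and turn to reach TCP pos, tool z down, tool x along xdir"""
    o=r.get_obs();R=Ro.from_rotvec(o["orientation"])
    x=np.r_[xdir,0]/np.linalg.norm(xdir);z=np.array([0,0,-1.]);T=Ro.from_matrix(np.c_[x,np.cross(z,x),z])
    print("t",o["clock"],"shift",R.inv().apply(np.array(pos)-o["tcp_pos"]).round(4),"turn",(R.inv()*T).as_rotvec().round(4))
    print("pos",o["tcp_pos"].round(4),"F",o["contact_force"].round(1))
E
python3 - <<'E'
from h import *
k=cast("top",[326.6,181.8],0.054)[0];print(k, C-0.1105*Y)
to([.5473,-.0715,.30]); print("opp");to([.5473,-.0715,.30],-Y)
E
```

```text
[ 0.54430195 -0.06085759  0.054     ] [ 0.5473343  -0.07148115]
t 0.1 shift [ 0.478  -0.3985  0.0036] turn [-1.5000e-03 -1.0000e-03 -1.3953e+00]
pos [ 0.2588 -0.623   0.303 ] F [ 0.1 -0.1 -0.5]
opp
t 0.1 shift [ 0.478  -0.3985  0.0036] turn [-1.1000e-03  1.6000e-03  1.7463e+00]
pos [ 0.2588 -0.623   0.303 ] F [ 0.1 -0.1 -0.5]
```

The rows are not in the units I measure in: shifts go in shares of 800 mm and turns go in shares of 90 degrees. I convert before sending: 0.19 m / 0.8 = 0.2375, -0.032 m / 0.8 = -0.04, -0.14 rad / 1.5708 = -0.0891.

>>> {"fn": "step_hand", "kwargs": {
  "moves": "0.0475 -0.04 0 0 0 -0.0891;0.095 -0.08 0 0 0 -0.1783;0.1425 -0.12 0 0 0 -0.2674;0.19 -0.16 0 0 0 -0.3565;0.2375 -0.2 0 0 0 -0.4456",
  "aperture": 0
}}

```text
clock: 0.6
tcp_pos: [0.3735, -0.4007, 0.3037]
orientation: [-2.678, -1.641, 0.0]
contact_force: [1.6, -0.6, -0.4]
grip_width: 0.0121
gripper_force: 0.0
```

```bash
python3 -c "
from h import *
to([.54,-.066,.30])"
```

```text
t 0.6 shift [ 0.3738 -0.0036  0.0037] turn [-4.000e-04 -1.000e-04 -6.897e-01]
pos [ 0.3735 -0.4007  0.3037] F [ 1.6 -0.6 -0.4]
```

To row units: 0.245 m / 0.8 = 0.3063, 0.196 m / 0.8 = 0.245, -0.69 rad / 1.5708 = -0.4393.

>>> {"fn": "step_hand", "kwargs": {
  "moves": "0.0613 0 0 0 0 -0.0891;0.1225 0 0 0 0 -0.1783;0.1838 0 0 0 0 -0.2674;0.245 0 0 0 0 -0.3565;0.3063 0 0 0 0 -0.4393",
  "aperture": 0
}}

```text
clock: 1.1
tcp_pos: [0.4859, -0.1832, 0.3038]
orientation: [-1.966, -2.45, 0.0]
contact_force: [0.1, -1.4, -0.6]
grip_width: 0.0001
gripper_force: 0.0
```

>>> {"fn": "step_hand", "kwargs": {
  "moves": "0 0 0 0 0 0;0 0 0 0 0 0"
}}

```text
clock: 1.3
tcp_pos: [0.4857, -0.1839, 0.3036]
orientation: [-1.97, -2.447, 0.0]
contact_force: [-0.5, -0.8, 1.0]
grip_width: -0.0
gripper_force: 0.0
```

```bash
python3 - <<'E'
from h import *
to([.5473,-.0715,.30])
p,d=camrig.grab_frame("wrist");cv2.imwrite("pics/w1.png",p);print(camrig.camera_info("wrist"))
E
```

```text
t 1.3 shift [0.0967 0.0842 0.0036] turn [-0.0006 -0.0003 -0.0031]
pos [ 0.4857 -0.1839  0.3036] F [-0.5 -0.8  1. ]
{'camera_matrix': array([[345.83315869,   0.        , 277.83504221],
       [  0.        , 345.83315869, 214.26294208],
       [  0.        ,   0.        ,   1.        ]]), 'R': array([[ 0.97766421,  0.21016954, -0.00121094],
       [ 0.20253399, -0.94057471,  0.2725788 ],
       [ 0.05614878, -0.2667358 , -0.9621327 ]]), 't': array([-0.43349864, -0.30771127,  0.30003896])}
```

View pics/w1.png

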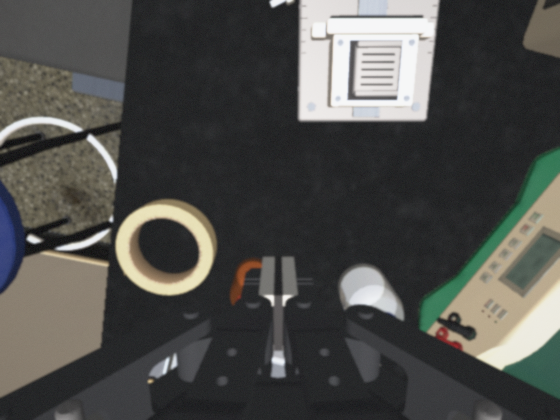

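The wrist view shows the caster's -y end, with base corners at about (298,121) and (427,121). The key spans columns 354-400 and rows 41-95, and its centre is near (377,68).

```bash
python3 - <<'E'
from h import *
p=cv2.imread("pics/w1.png")
def cc(w): w=w[:2]-C; return (w@X).round(4),(w@Y).round(4)
for n,uv,z in [("bl",(298,121),.012),("br",(427.5,121),.012),("key",(377,68),.054),("keytop",(377,41),.058),("keybot",(377,95),.058),("saddleBot",(373,106),.044),("kL",(354,75),.054),("kR",(400,75),.054)]:
    w=cast("wrist",uv,z)[0]; print(n,w.round(4),"caster",cc(w))
cv2.imwrite("pics/w1c.png",cv2.resize(p[0:130,285:445],None,fx=5,fy=4.6,interpolation=cv2.INTER_CUBIC))
E
```

```text
bl [ 0.4896 -0.1186  0.012 ] caster (np.float64(-0.0665), np.float64(-0.144))
br [ 0.6168 -0.0912  0.012 ] caster (np.float64(0.0636), np.float64(-0.1448))
key [ 0.5433 -0.0618  0.054 ] caster (np.float64(-0.0018), np.float64(-0.1002))
keytop [ 0.5364 -0.0426  0.058 ] caster (np.float64(-0.0044), np.float64(-0.08))
keybot [ 0.5485 -0.0832  0.058 ] caster (np.float64(-0.0014), np.float64(-0.1223))
saddleBot [ 0.5512 -0.0915  0.044 ] caster (np.float64(-0.0005), np.float64(-0.1309))
kL [ 0.5256 -0.0713  0.054 ] caster (np.float64(-0.0212), np.float64(-0.1057))
kR [ 0.5642 -0.063   0.054 ] caster (np.float64(0.0183), np.float64(-0.1059))
```

View pics/w1c.png

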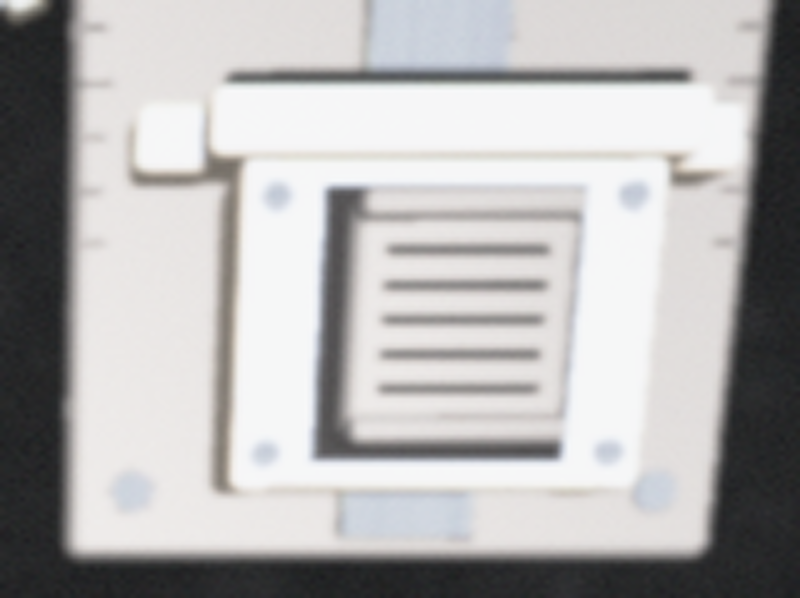

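```bash
python3 -c "
from h import *
to([.5435,-.063,.160])"
```

```text
t 1.35 shift [0.1075 0.083  0.1435] turn [-0.001   0.     -0.0062]
pos [ 0.4851 -0.1855  0.3035] F [ 0.3 -1.   0.1]
```

To row units: 0.13 m / 0.8 = 0.1625, 0.1075 m / 0.8 = 0.1344, -0.005 rad / 1.5708 = -0.0032.

>>> {"fn": "step_hand", "kwargs": {
  "moves": "0.0463 0.035 0 0 0 -0.0032;0.0913 0.07 0 0 0 -0.0032;0.1344 0.1038 0.0375 0 0 -0.0032;0.1344 0.1038 0.1 0 0 -0.0032;0.1344 0.1038 0.1625 0 0 -0.0032",
  "aperture": 0
}}

```text
clock: 1.85
tcp_pos: [0.5448, -0.0629, 0.1749]
orientation: [1.966, 2.447, 0.002]
contact_force: [1.0, -1.5, -0.3]
grip_width: -0.0003
gripper_force: 0.0
```

>>> {"fn": "step_hand", "kwargs": {
  "moves": "0 0 0.0163 0 0 0;0 0 0.0163 0 0 0;0 0 0.0163 0 0 0;0 0 0.0163 0 0 0"
}}

```text
clock: 2.25
tcp_pos: [0.5455, -0.0631, 0.1652]
orientation: [1.966, 2.446, 0.003]
contact_force: [-0.3, -0.2, 0.9]
grip_width: 0.0
gripper_force: 0.0
```

```bash
python3 - <<'E'
from h import *
to([.5435,-.063,.127])
p,d=camrig.grab_frame("wrist");cv2.imwrite("pics/w2.png",p)
c=camrig.camera_info("wrist");K=c["camera_matrix"]
o=r.get_obs();t=o["tcp_pos"]+Ro.from_rotvec(o["orientation"]).apply([0,0,.073]);q=K@(c["R"]@t+c["t"]);print("tip",t,q[:2]/q[2])
E
```

```text
t 2.25 shift [ 0.0006 -0.0021  0.0382] turn [ 0.004   0.0016 -0.0018]
pos [ 0.5455 -0.0631  0.1652] F [-0.3 -0.2  0.9]
tip [ 0.54564368 -0.06301018  0.09207823] [281.04786659 276.4333301 ]
```

View pics/w2.png

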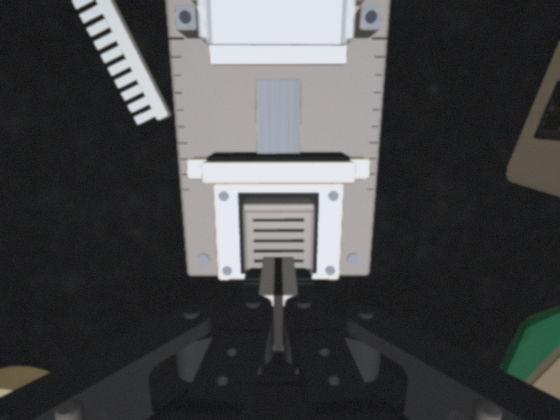

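The fingers are in line with the key: columns 244-316 are centred at 280 and the tip is at 279. The key's front lip is at rows 205-212. Next I'll check the y offset.

```bash
python3 - <<'E'
from h import *
o=r.get_obs();T=o["tcp_pos"][:2];print(o["tcp_pos"])
for n,uv,z in [("lipouter",(280,204.5),.058),("lipinner",(280,212),.058),("mid groove",(279,241),.054),("g1",(279,220),.054),("wall front",(280,157),.045),("saddle rear",(230,279),.044),("saddleL",(216,230),.044),("saddleR",(342,230),.044),("stopL",(185,30),.033),("bl",(188,276),.012),("br",(371,276),.012)]:
    w=cast("wrist",uv,z)[0][:2]; print(n,"rel tip along caster x,y:",((w-T)@X).round(4),((w-T)@Y).round(4))
E
```

```text
[ 0.54534274 -0.06296145  0.16507759]
lipouter rel tip along caster x,y: 0.0002 0.0245
lipinner rel tip along caster x,y: 0.0001 0.0204
mid groove rel tip along caster x,y: -0.0004 0.0027
g1 rel tip along caster x,y: -0.0004 0.0148
wall front rel tip along caster x,y: 0.0003 0.0477
saddle rear rel tip along caster x,y: -0.0298 -0.0252
saddleL rel tip along caster x,y: -0.0366 0.0058
saddleR rel tip along caster x,y: 0.0361 0.0056
stopL rel tip along caster x,y: -0.0493 0.1123
bl rel tip along caster x,y: -0.0639 -0.0388
br rel tip along caster x,y: 0.0645 -0.0392
```

To row units: 0.034 m / 0.8 = 0.0425, 0.01 m / 0.8 = 0.0125.

>>> {"fn": "step_hand", "kwargs": {
  "moves": "0.0038 0 0.0125 0 0 0;0.0038 0 0.025 0 0 0;0.0038 0 0.035 0 0 0;0.0038 0 0.0425 0 0 0;0.0038 0 0.0425 0 0 0",
  "aperture": 0
}}

```text
clock: 2.8
tcp_pos: [0.5429, -0.0594, 0.1276]
orientation: [-1.966, -2.449, 0.001]
contact_force: [-0.1, -0.0, 0.8]
grip_width: 0.0001
gripper_force: 0.0
```

>>> {"fn": "step_hand", "kwargs": {
  "moves": "0 0 0.005 0 0 0;0 0 0.0088 0 0 0;0 0 0.0088 0 0 0"
}}

```text
clock: 3.1
tcp_pos: [0.5433, -0.0594, 0.122]
orientation: [1.967, 2.45, -0.0]
contact_force: [-3.4, 0.5, 8.2]
grip_width: -0.0
gripper_force: 4.0
```

To row units: 0.003 m / 0.8 = 0.0038.

>>> {"fn": "step_hand", "kwargs": {
  "moves": "0 0 0.0038 0 0 0;0 0 0.0038 0 0 0"
}}

```text
clock: 3.3
tcp_pos: [0.5434, -0.0595, 0.1202]
orientation: [1.966, 2.449, -0.001]
contact_force: [-6.5, 0.3, 18.0]
grip_width: 0.0001
gripper_force: 8.7
```

The key is at its bottom with about 18 N on it. Now I push along the rail.

To row units: 0.028 m / 0.8 = 0.035, 0.01 m / 0.8 = 0.0125.

>>> {"fn": "step_hand", "kwargs": {
  "moves": "0.005 0 0 0 0 0;0.0125 0 0 0 0 0;0.02 0 0 0 0 0;0.0275 0 0 0 0 0;0.035 0 0 0 0 0"
}}

```text
clock: 3.8
tcp_pos: [0.5375, -0.0329, 0.1202]
orientation: [1.967, 2.448, -0.002]
contact_force: [-5.2, -2.8, 15.7]
grip_width: -0.0002
gripper_force: 8.2
```

```bash
python3 -c "
from h import *
to([.5434,-.0595,.1202])"
```

```text
t 3.8 shift [-0.0272  0.      0.0001] turn [ 0.0002  0.0022 -0.0013]
pos [ 0.5375 -0.0329  0.1202] F [-5.2 -2.8 15.7]
```

To row units: 0.03 m / 0.8 = 0.0375, 0.024 m / 0.8 = 0.03.

>>> {"fn": "step_hand", "kwargs": {
  "moves": "0.0075 0 0 0 0 0;0.015 0 0 0 0 0;0.0225 0 0 0 0 0;0.03 0 0 0 0 0;0.0375 0 0 0 0 0"
}}

```text
clock: 4.3
tcp_pos: [0.531, -0.0035, 0.1202]
orientation: [1.967, 2.448, -0.002]
contact_force: [-5.5, -3.6, 17.1]
grip_width: -0.0001
gripper_force: 8.4
```

>>> {"fn": "step_hand", "kwargs": {
  "moves": "0.005 0 0 0 0 0;0.0088 0 0 0 0 0;0.0125 0 0 0 0 0;0.015 0 0 0 0 0"
}}

```text
clock: 4.7
tcp_pos: [0.5286, 0.0075, 0.1202]
orientation: [1.966, 2.447, -0.003]
contact_force: [-3.5, -7.9, 17.4]
grip_width: 0.0002
gripper_force: 8.3
```

>>> {"fn": "step_hand", "kwargs": {
  "moves": "0.0038 0 0 0 0 0;0.0075 0 0 0 0 0;0.0075 0 0 0 0 0"
}}

```text
clock: 5.0
tcp_pos: [0.5284, 0.0113, 0.1204]
orientation: [1.967, 2.443, -0.003]
contact_force: [0.2, -9.9, 13.0]
grip_width: 0.0001
gripper_force: 7.1
```

To row units: 0.004 m / 0.8 = 0.005, 0.002 m / 0.8 = 0.0025.

>>> {"fn": "step_hand", "kwargs": {
  "moves": "0.0025 0 0.0006 0 0 0;0.005 0 0.0013 0 0 0;0.005 0 0.0013 0 0 0"
}}

```text
clock: 5.3
tcp_pos: [0.5283, 0.0129, 0.12]
orientation: [1.968, 2.439, -0.006]
contact_force: [0.3, -14.9, 20.5]
grip_width: 0.0001
gripper_force: 13.0
```

```bash
python3 - <<'E'
from h import *
p,d=camrig.grab_frame("wrist");cv2.imwrite("pics/w3.png",p);to([.5,0,.12])
E
```

```text
t 5.35 shift [-0.0066 -0.0304  0.    ] turn [ 0.0021  0.0082 -0.0053]
pos [0.5283 0.0129 0.12  ] F [ -1.  -15.1  20.4]
```

View pics/w3.png

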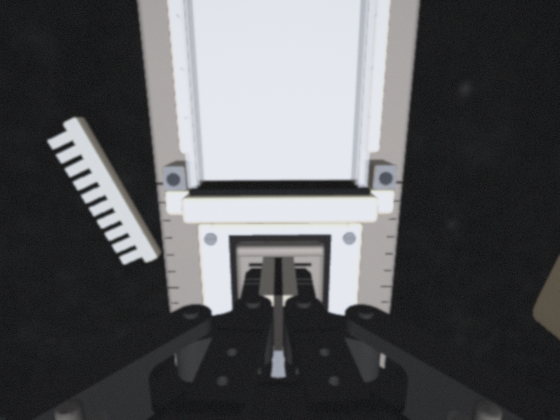

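The ears sit against both stop blocks (rows 190-215, columns 175 and 385) with 15 N of push, so the gate is home. I'll lift straight up while keeping the forward push.

To row units: -0.03 m / 0.8 = -0.0375, -0.016 m / 0.8 = -0.02.

>>> {"fn": "step_hand", "kwargs": {
  "moves": "0 0 -0.0038 0 0 0;0 0 -0.0075 0 0 0;0 0 -0.0125 0 0 0;0 0 -0.02 0 0 0;0 0 -0.0375 0 0 0"
}}

```text
clock: 5.85
tcp_pos: [0.5254, 0.0183, 0.1475]
orientation: [-1.966, -2.448, 0.002]
contact_force: [0.2, 0.2, -0.2]
grip_width: -0.0001
gripper_force: 0.0
```

>>> {"fn": "step_hand", "kwargs": {
  "moves": "0 0 -0.0375 0 0 0;-0.0375 0 -0.075 0 0 0;-0.075 0 -0.1 0 0 0;-0.1 0 -0.1 0 0 0;-0.1 0 -0.1 0 0 0"
}}

```text
clock: 6.35
tcp_pos: [0.5441, -0.0622, 0.2291]
orientation: [1.97, 2.444, 0.001]
contact_force: [-0.8, -0.0, -0.2]
grip_width: -0.0001
gripper_force: 0.0
```

```bash
python3 - <<'E'
from h import *
p,d=camrig.grab_frame("wrist");q,_=camrig.grab_frame("top")
cv2.imwrite("pics/end.png",np.hstack([p[:,100:500],cv2.resize(q[140:250,205:365],(400,420),interpolation=cv2.INTER_CUBIC)]));to([.5,0,.12])
E
```

```text
t 6.45 shift [ 0.0665 -0.0294  0.1081] turn [ 0.0002 -0.0008 -0.    ]
pos [ 0.5431 -0.0586  0.228 ] F [-0.4 -0.4 -0.9]
```

View pics/end.png

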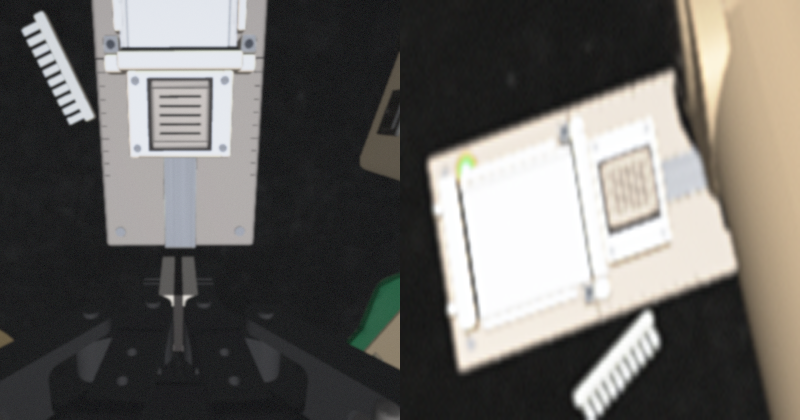

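Both ears are flush with the stop blocks (left panel, columns 110 and 249, rows 45-62) and the key is up. In the right panel, the tray sits against the fixed gasket at left, and the comb looks undisturbed.

>>> {"fn": "step_hand", "kwargs": {
  "moves": "0 0 0 0 0 0;0 0 0 0 0 0;0 0 0 0 0 0"
}}

```text
clock: 6.75
tcp_pos: [0.5431, -0.0584, 0.2275]
orientation: [-1.964, -2.451, -0.0]
contact_force: [-1.0, 0.3, -0.7]
grip_width: 0.0001
gripper_force: 0.0
```

```bash
python3 -c "
from bench import r, camrig
print(r.hand_in())"
```

```text
the job is handed in; nothing more can be done
None
```

I handed the job in at 6.75 s: the last pictures show the gate at the stops, its key up and the tray against the fixed gate, with the robot clear of everything; no verdict was returned.

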